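# Set a re-soled shoe in the sole press

## Task

Put the red shoe, sole down and heel first, on the bed of the green sole press, lined up with the yellow centre line, and push it gently back under the hood until you feel its heel bear on the buffer hidden inside. Leave it seated there, then push the red knob down until the pad bears firmly on the wooden last, with about 8 to 10 N, without crushing it, and let go so that the press keeps the shoe clamped. Do not knock or shove the white glue bottle or the red nail tin.

Things in the scene. Friction and masses are not known exactly. Their poses are not given: they have to be found in the camera images.
- shoe: Red shoe on a wooden last, loose, 0.5 to 0.75 kg. 290 mm long, 92 wide at the toe, 66 at the heel, 95 high; black sole 14 thick. Origin: centre of the underside; toe end at its x = -145, heel end at x = +145, z up. The last's flat wooden top, 80 x 36, is at z = 95, from x = 40 to 120. Centre of mass near x = 5.
- shoe_heel (a point): Rearmost end of the shoe's heel, 145 mm from the shoe's origin along its +x, 30 above its underside.
- shoe_grip (a point): Best grasp point, at the instep, 15 mm from the shoe's origin towards the toe, 46 mm above its underside: flat parallel sides 60 apart (across the shoe's y), from 14 to 60 above the underside; laces and tongue above reach 80.
- press: Green bench sole press, fixed. Origin on the table straight below the pad's axis; x runs inward along the yellow centre line, from the open front (robot's side) to the hood and the steel column; z up. Bed: black rubber, top at z = 15 mm, x = -260 to 140, 110 wide, nothing beside it; green base 150 wide. Column at x = 142, up to 56 thick, 316 high.
- hood_mouth (a point): Middle of the hood's open front, at bed height (press x = 25 mm, z = 15 mm). The opening is 120 wide and 114 high; the hood reaches 100 inward of it and its top is 120 above it. The heel goes in here.
- heel_stop: Black rubber-like buffer under the hood, hidden from above, 60 mm wide, 16 to 66 above the table. Origin: middle of its front face's lower edge; x points inward like the press's. Its place varies: front face 37 to 67 inward of the pad's axis (12 to 42 behind the hood's mouth). It stands fast, but the buffer gives by up to 5, about 2.5 N per mm, then is hard.
- pad: Black round rubber pad, 36 mm across, that bears on the wooden last's top. Origin: centre of its lower face. At the start it is 132 to 150 above the table, above the last's top (110 when the shoe stands on the bed). It is sprung in the ram: it gives upward by up to 15, 1.2 N per mm (18 N), then is hard.
- ram_knob (a point): Centre of the flat top of the red push knob (48 mm across), 118 above the pad's lower face while the pad is free. Pushed straight down, it slides the grey ram down the column (47 to 65 of travel at the start). Its friction takes about 4 N to overcome; let go, it stays put and keeps a pad load of up to about 12 N; any more it gives back.
- glue: White glue bottle, loose, 56 mm across, 150 high. Origin: centre of its underside.
- nail_tin: Red open tin, loose, 76 mm across, 85 high. Origin: centre of its underside.

How it is judged:
On the way, in this order (a step that is already met when the one before it is completed fails the run):
1. the shoe, on the bed or lifted off it by under 15 mm, is pushed with its heel against the hidden buffer (over 2 N) (contact force between shoe and heel_stop above 2 N and x of shoe_heel in the frame of heel_stop above -0.004 m and z of shoe in the frame of press below 0.03 m), for 0.1 s.
2. the pad bears firmly on the last (over 5 N) with the shoe still seated (x of shoe_heel in the frame of heel_stop above -0.004 m and y of shoe_heel in the frame of press between -0.012 and 0.012 m and angle between the x axis of shoe and the x axis of press, either way round below 0.12 rad and angle between shoe's own z axis and vertical below 0.06 rad and z of shoe in the frame of press below 0.019 m and contact force between pad and shoe above 5 N), for 0.2 s.
At the end, for the whole second after the job is handed in: The red shoe stands flat on the press bed (tilt under 0.06 rad), at rest, heel within 4 mm of the buffer, heel within 12 mm of the centre line, lined up within 0.12 rad, and the pad still bears on the last with more than 5 N (all of step 2 and linear speed of shoe below 0.01 m/s); the robot touches nothing.
It fails at once if the heel is rammed into the buffer with over 30 N (contact force between shoe and heel_stop above 30 N).
It fails at once if the pad crushes the shoe with over 30 N (contact force between pad and shoe above 30 N).
It fails at once if the glue bottle or nail tin is knocked or shoved by over 30 mm (distance of any of glue, nail_tin from where it was at the start of the episode above 0.03 m).
It also fails if it takes over 58 s, if anything falls off the work surface, if the arm or the gripper's body presses on something with over 40 N, if the wrist force passes 120 N, or if a joint passes its speed limit or range.

## Robot

A 7-joint arm with a two-finger parallel gripper is mounted at the origin on the work surface. World frame = base frame: x ahead of the robot, y to its left, z up, the work surface at z = 0. Lengths are in m, angles in rad, forces in N, time in s.
With the tool pointing down it reaches from about 0.4 to 0.925 m from the base axis. Payload 5.6 kg.
Tool frame: the origin (TCP) lies midway between the tips of the shut fingers; the grasp point (between the pads) lies tcp_to_grasp behind it (tcp_to_grasp is the distance from the TCP to the grasp point, in m); z points along the fingers, y is the direction in which the jaws open and shut (so a half turn about z gives the same grasp; the last joint's range is limited). The gripper opens to 85 mm and grips with 20 to 120 N. Pads are 22 mm wide; open, the fingers measure 114 mm over their backs; the gripper's body (76 mm by 85 mm) begins 54 mm behind the grasp point. The pads swing forward as they close: fully open they stand 13 mm farther back than shut.
Start: joints at [-1.144, 0.468, -0.012, 1.603, 0.006, 1.071, -0.056], TCP at [0.294, 0.58, 0.231] pointing down, gripper open.
Joint ranges: [-2.53, 2.53], [-0.31, 2.02], [-1.57, 1.55], [0.28, 2.44], [-1.29, 4.43], [0.15, 1.84], [-2.92, 2.92]. Speed limits (rad/s): [2.57, 2.57, 3.14, 3.14, 3.14, 3.14, 3.14].

## Interface

Orientations are given as a rotation vector (axis times angle).
In Python, from bench import goto, servo_line, set_joints, move_gripper, wait, ik, sense, snapshot, Unreachable, finish_job, tcp_to_grasp gives the robot as it stands. Calls block until the motion is done:
- goto(position, orientation): joint-space move of the TCP to a pose.
- servo_line(position, rot=None, v=0.15, force_limit=None): straight line of the TCP; rot=None keeps the orientation; v is the mean speed in m/s. With force_limit (N) it stops when the force on the tool has changed by that much, and returns True; else False.
- set_joints(angles): joint-space move.
- move_gripper(opening): opening from 0.0 (shut) to 1.0 (fully open); the grip force is fixed at half the most; returns when the fingers have stopped.
- wait(seconds).
- ik(position, orientation): joint angles nearest the present ones, or None.
- sense(): the state.
- snapshot(name): name is "scene" or "top" or "wrist"; returns a dict with "frame" (384x512x3 uint8, red, green, blue), "vfov" (degrees; the focal length in pixels is half the picture's height over the tangent of half this angle, whatever the lens; pixels are square), "cx", "cy" (the principal point, pixels), "k1" (the pictures are not rectified: a ray, as slopes to the right and down, at radius r is drawn at 1 + k1 r^2 times it, then the intrinsics apply), "eye" and "attitude" of the camera in the world. Camera axes: x right, y up, looking along -z (the intrinsics and any distortion apply to the point x, -y, -z); pixel columns grow to the right and rows downward; lengths in m; the calibration is good to about 2 mm. A picture is of the moment at which its call begins. There is no depth.
A pose or a line that the arm cannot do raises Unreachable and nothing moves.
- finish_job(): hands the job in, once; it reports no verdict.
The state is a dict: "clock": time; "q": joint angles; "qvel": joint speeds; "tau": joint torques, N m; "position": TCP position; "tool_rot": TCP orientation; "ft_force": force on the tool from outside, world axes, zero at the start; "torque": the same for the moment, N m; "gripper_width": opening from 0.0 (shut) to 1.0 (fully open).
Only numpy, scipy, OpenCV 4.12 (cv2) and the standard library are available. Lean on these libraries where they do the work, as an engineer would, in place of code of your own. Each camera call takes 0.05 s, during which the arm holds its last target. There are 200 camera calls.

## Working session

There is one attempt and no reset: what is moved stays moved. The work goes in short steps, each a Python script; the robot and the scene stay as the last script left them, time stands still between calls to the robot, and variables do not carry over. Pictures are saved under pics/ and viewed, about 8 in all and at most 12, crops included, and the job is handed in when it is done.

```bash
ls; mkdir -p pics; cat > h.py <<'E'
import numpy as np, cv2
from bench import *
from scipy.spatial.transform import Rotation as R
def snap(n,f):
    s=snapshot(n); cv2.imwrite('pics/'+f,s['frame'][:,:,::-1]); 
    return s
def cam(s):
    f=s['frame'].shape[0]/2/np.tan(np.radians(s['vfov'])/2)
    A=np.array(s['attitude'],float)
    Rm=A if A.shape==(3,3) else (R.from_rotvec(A).as_matrix() if A.size==3 else None)
    return f,Rm,np.array(s['eye'])
def pix2pt(s,u,v,z):
    f,Rm,e=cam(s); d=np.array([(u-s['cx'])/f,(v-s['cy'])/f]); p=d.copy()
    for _ in range(30): p=d/(1+s['k1']*(p@p))
    r=Rm@np.array([p[0],-p[1],-1]); return e+r*(z-e[2])/r[2]
def proj(s,P):
    f,Rm,e=cam(s); c=Rm.T@(np.array(P)-e); p=np.array([c[0],-c[1]])/-c[2]
    p=p*(1+s['k1']*(p@p)); return p*f+[s['cx'],s['cy']]
E
python3 - <<'E'
from h import *
import pickle
S={}
for n in ('scene','top'):
    s=snap(n,n+'0.png'); S[n]=s
    print(n,{k:v for k,v in s.items() if k!='frame'})
pickle.dump(S,open('s0.pkl','wb'))
a=np.hstack([S['scene']['frame'],S['top']['frame']])
print(sense(),tcp_to_grasp)
E
```

```text
pics
scene {'vfov': 45.7678561777697, 'cx': 259.8632510047892, 'cy': 189.88418010778983, 'k1': -0.14990101319579557, 'eye': array([ 1.47675979, -0.73831523,  1.12793979]), 'attitude': array([0.79923111, 0.3962923 , 0.82726448])}
top {'vfov': 46.180011232946356, 'cx': 254.7489382468251, 'cy': 184.72772675280652, 'k1': -0.08140778232571548, 'eye': array([ 0.36313965, -0.06058707,  1.62908703]), 'attitude': array([ 0.1409434 , -0.1251713 , -1.55407311])}
{'clock': 0.1, 'q': array([-1.14399545,  0.46828136, -0.01158794,  1.60351538,  0.00602051,
        1.07139617, -0.05630161]), 'qvel': array([-2.51265923e-04, -3.69846881e-03, -1.87368336e-03, -2.28123388e-03,
        5.09435707e-05, -1.06199491e-03,  1.79833317e-03]), 'tau': array([ 1.40005286e-03, -5.33522558e+01,  2.16145988e-02, -2.51968002e+01,
        1.15037884e-02,  4.24952668e-03,  6.78341522e-06]), 'position': array([0.29411026, 0.57910487, 0.2304453 ]), 'tool_rot': array([-7.31246529e-01, -3.05506817e+00,  2.43422121e-03]), 'ft_force': array([-0.03796215,  0.3023597 ,  0.33362866]), 'torque': array([ 0.0167151 ,  0.00553566, -0.02279844]), 'gripper_width': 1.0004493707682962} 0.0187
```

View pics/scene0.png

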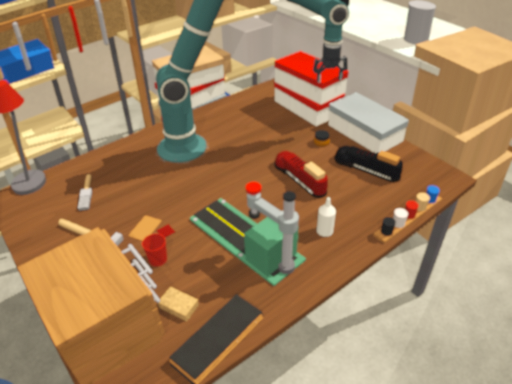

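View pics/top0.png

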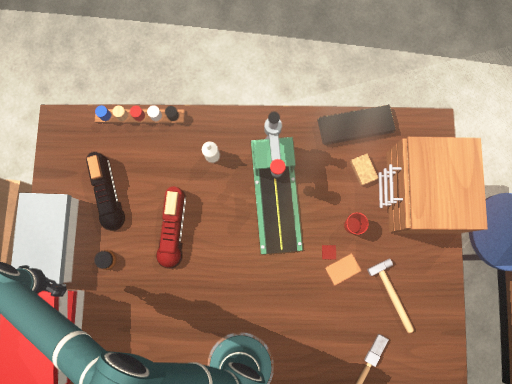

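```bash
python3 - <<'E'
from h import *
import pickle
s=pickle.load(open('s0.pkl','rb'))['top']
im=s['frame']
c=cv2.resize(im[100:275,140:320],None,fx=4.4,fy=3.4*4.4/3.4*0.77,interpolation=cv2.INTER_CUBIC)
c=cv2.resize(im[105:275,140:320],None,fx=3.5,fy=3.5,interpolation=cv2.INTER_CUBIC)
cv2.imwrite('pics/topcrop.png',c[:,:,::-1])
hsv=cv2.cvtColor(im,cv2.COLOR_RGB2HSV)
ye=cv2.inRange(hsv,(22,120,120),(35,255,255)); ye[:,:255]=0;ye[:,310:]=0; ye[:170]=0; ye[255:]=0
v,u=np.nonzero(ye); print('yellow',len(u))
P=np.array([pix2pt(s,a+.0,b,0.0155)[:2] for a,b in zip(u,v)])
vx,vy,x0,y0=cv2.fitLine(P.astype(np.float32),cv2.DIST_HUBER,0,.001,.001).ravel()
print(vx,vy,x0,y0,P.min(0),P.max(0),'yaw',np.arctan(vy/vx))
red=(cv2.inRange(hsv,(0,120,60),(8,255,255))|cv2.inRange(hsv,(172,120,60),(179,255,255)))
n,l,st,ce=cv2.connectedComponentsWithStats(red)
for i in range(1,n):
    if st[i,4]>40: print(st[i],ce[i])
# shoe incl. last
E
```

```text
yellow 138
0.99480796 0.10177008 0.53410876 -0.12741391 [ 0.40900229 -0.14236855] [ 0.65793217 -0.11230715] yaw 0.10194658
[129 105  16  17 183] [136.83606557 112.68306011]
[270 159  16  16 190] [277.38947368 166.45263158]
[ 156  186   29   83 1340] [170.39776119 232.69477612]
[344 212  25  23 449] [356.28285078 223.26280624]
[322 245  15  15 220] [328.84090909 252.07272727]
[ 38 290  21  20 209] [ 49.03349282 298.40669856]
[ 67 290  10  33 246] [ 71.3699187  305.03658537]
[   0  314   58   70 2513] [ 22.28213291 358.84520493]
```

View pics/topcrop.png

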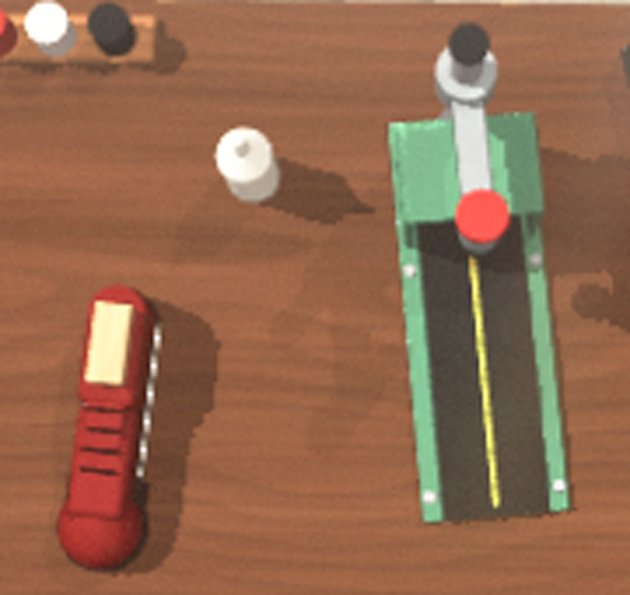

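```bash
python3 - <<'E'
from h import *
import pickle
s=pickle.load(open('s0.pkl','rb'))['top']
c=lambda u,v:(140+(u+.5)/3.5-.5,105+(v+.5)/3.5-.5)
w=lambda u,v,z:pix2pt(s,*c(u,v),z)
yaw=.10195; d=np.array([np.cos(yaw),np.sin(yaw)]); nrm=np.array([-d[1],d[0]]); p0=np.array([.53411,-.12741])
print('bed front',[ (w(u,v,.015)[:2]-p0)@d for u,v in((440,516),(548,511))])
print('bed edges y',[ (w(u,v,.015)[:2]-p0)@nrm for u,v in((440,516),(548,511),(422,260),(531,260))])
for z in(.25,.259,.268):
    k=pix2pt(s,277.39,166.45,z)[:2]; print('knob',k,(k-p0)@d,(k-p0)@nrm)
print('hood top front',[( (w(u,v,.135)[:2]-p0)@d,(w(u,v,.135)[:2]-p0)@nrm) for u,v in((398,224),(541,211))])
q=np.array([w(u,v,.095)[:2] for u,v in((92,302),(132,305),(126,386),(85,382))]);print(q)
m=q.mean(0);a=(q[0]+q[1]-q[2]-q[3])/2;print('last',m,'len',np.hypot(*a),'yaw',np.arctan2(a[1],a[0]),'wid',np.hypot(*((q[0]+q[3]-q[1]-q[2])/2)))
toe=w(98,570,.02)[:2]; heel=w(117,285,.04)[:2]; print('toe',toe,'heel',heel,np.hypot(*(toe-heel)),'yaw',np.arctan2(*(heel-toe)[::-1]))
# midpoints of instep laces tongue at z~.075
for (u1,v1,u2,v2) in((85,405,138,408),(77,470,136,475)): print('mid',(w(u1,v1,.06)[:2]+w(u2,v2,.06)[:2])/2, np.hypot(*(w(u1,v1,.06)-w(u2,v2,.06))[:2]))
print('glue top',w(243,150,.15),'tin',pix2pt(s,356.3,223.3,.06))
E
```

```text
bed front [np.float64(-0.13141832833841427), np.float64(-0.13627123522579823)]
bed edges y [np.float64(0.05771892201184078), np.float64(-0.05194066009343208), np.float64(0.05204823981749339), np.float64(-0.06097372257631681)]
knob [ 0.65826743 -0.11513667] 0.1247618568195745 -0.00042633119924068326
knob [ 0.65634141 -0.11478067] 0.12288206759998727 0.0001238319560750798
knob [ 0.65441539 -0.11442468] 0.12100227838040004 0.0006739951113908446
hood top front [(np.float64(0.14856588088936581), np.float64(0.07433865397758002)), (np.float64(0.14890088050710726), np.float64(-0.06480866419304232))]
[[0.60052217 0.26415076]
 [0.5980157  0.2241526 ]
 [0.51759451 0.22674715]
 [0.52094536 0.26745334]]
last [0.55926944 0.24562596] len 0.0800533177810768 yaw -0.03684080290523903 wid 0.04045831421818223
toe [0.33784994 0.2619173 ] heel [0.62701493 0.25074282] 0.28938082495475903 yaw -0.03862472036765705
mid [0.50030831 0.24710072] 0.0536235548076698
mid [0.43444793 0.24937682] 0.05947784879086468
glue top [0.74267835 0.11251369 0.15      ] tin [ 0.49947788 -0.39952328  0.06      ]
```

```bash
cat >> h.py <<'E'
def down(phi): return (R.from_euler('z',phi)*R.from_euler('x',np.pi)).as_rotvec()
YAW=.10195; D=np.array([np.cos(YAW),np.sin(YAW)]); N=np.array([-D[1],D[0]]); PO=np.array([.53411,-.12741])+.124*D
def pw(x,y,z): return np.r_[PO+x*D+y*N,z]
E
python3 - <<'E'
from h import *
o=down(np.pi-.038)
goto([.4655,.249,.20],o)
s=snap('wrist','w1.png'); print({k:v for k,v in s.items() if k!='frame'})
for z,p in((.095,(.5593,.2456)),(.08,(.4655,.249))): print(proj(s,[*p,z]))
print(sense()['position'],sense()['clock'],sense()['ft_force'])
E
```

```text
{'vfov': 59.99499494725826, 'cx': 258.32912541182026, 'cy': 194.02699844560001, 'k1': -0.07473294025099521, 'eye': array([0.38152839, 0.25427649, 0.34210995]), 'attitude': array([-0.26236521, -0.25481403,  1.51825199])}
[255.60479397 293.66832355]
[255.30227573 187.14750211]
[0.4651961  0.25047804 0.200141  ] 1.5417 [0.20933597 0.60836693 0.69618279]
```

View pics/w1.png

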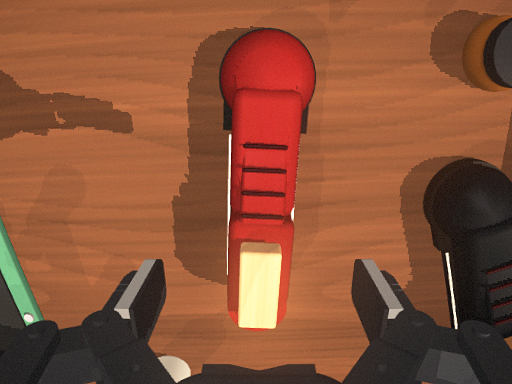

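```bash
python3 - <<'E'
from h import *
s=snapshot('wrist')
last=[(241,245),(279,244),(276,327),(240,326)]
q=np.array([pix2pt(s,*p,.095)[:2] for p in last]);a=(q[2]+q[3]-q[0]-q[1])/2
print('last',q.mean(0),np.hypot(*a),np.arctan2(a[1],a[0]))
for v,l,r in((120,235,301),(187,233,298),(215,230,295)):
    A=pix2pt(s,l,v,.07);B=pix2pt(s,r,v,.07);print((A+B)/2,np.hypot(*(A-B)[:2]))
t=pix2pt(s,268,28,.03);tl=pix2pt(s,220,75,.04);tr=pix2pt(s,315,75,.04);print('toe',t,(tl+tr)/2,np.hypot(*(tl-tr)[:2]))
print(sense()['position'])
E
```

```text
last [0.55315691 0.24899652] 0.08504810594485639 -0.05620353603983429
[0.41210129 0.26146368 0.07      ] 0.05326938492367506
[0.46878682 0.25774699 0.07      ] 0.055872797975191346
[0.4946956 0.2543233 0.07     ] 0.05753753730852789
toe [0.33790002 0.26473658 0.03      ] [0.37686751 0.26292399 0.04      ] 0.08209245758465132
[0.46517388 0.25043599 0.20007326]
```

```bash
python3 - <<'E'
from h import *
o=down(np.pi-.065)
goto([.4645,.2545,.15],o)
print(servo_line([.4645,.2545,.022],v=.1,force_limit=8))
s=sense();print(s['position'],s['ft_force'])
move_gripper(0.0)
s=sense();print(s['position'],s['ft_force'],s['gripper_width'],s['clock'])
servo_line([.4645,.2545,.075],v=.08); wait(.2)
s=sense();print(s['position'],s['ft_force'],s['torque'],s['gripper_width'],s['clock'])
snap('scene','s2.png'); 
im=cv2.imread('pics/s2.png')[110:240,240:420]; cv2.imwrite('pics/s2c.png',cv2.resize(im,None,fx=3.5,fy=3.5,interpolation=cv2.INTER_CUBIC))
E
```

```text
False
[0.46495054 0.25478452 0.02260554] [-0.08032191 -1.22783638 -0.117068  ]
[0.46491185 0.2548627  0.02276191] [-1.52685671  0.01683185  5.04856719] 0.6953765326643322 3.7
[0.46412962 0.25425522 0.07441292] [-0.19913217 -0.06463137 -6.5636874 ] [ 0.03555615  0.11452537 -0.01438659] 0.6921354058958732 4.7167
```

View pics/s2c.png

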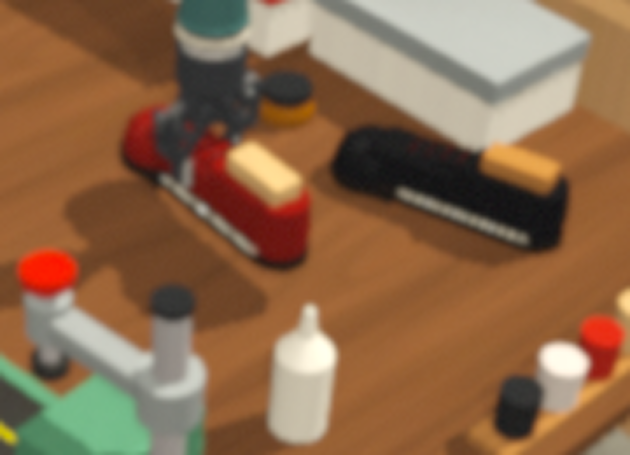

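```bash
python3 - <<'E'
from h import *
o=down(np.pi+YAW)
servo_line(pw(-.175,0,.075),rot=o,v=.12)
servo_line(pw(-.175,0,.045),v=.06); wait(.2)
b=sense()['ft_force']
print(servo_line(pw(-.175,0,.028),v=.015,force_limit=4)); wait(.2)
s=sense();print(s['position'],(s['position'][:2]-PO)@D,(s['position'][:2]-PO)@N,s['ft_force']-b,s['ft_force'],s['torque'],s['clock'])
t=snap('top','t3.png')
c=cv2.resize(t['frame'][105:275,205:330],None,fx=3.5,fy=3.5,interpolation=cv2.INTER_CUBIC);cv2.imwrite('pics/t3c.png',c[:,:,::-1])
E
```

```text
True
[ 0.48336824 -0.13263057  0.03774735] -0.17500960305646368 -2.9292717967793064e-05 [ 0.08561208  0.86225065 11.09470582] [-0.19008939  0.61258466  5.31660832] [ 0.06136232 -0.02901238 -0.00510111] 9.825
```

View pics/t3c.png

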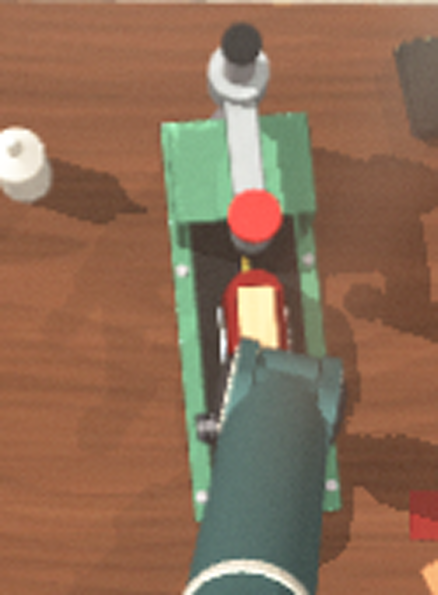

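```bash
python3 - <<'E'
from h import *
import pickle
t=snapshot('top')
c=lambda u,v:(205+(u+.5)/3.5-.5,105+(v+.5)/3.5-.5)
for n,q in (('last',[(238,287),(274,287),(277,347),(236,347)]),):
    for u,v in q: p=pix2pt(t,*c(u,v),.110)[:2]-PO; print(n,p@D,p@N)
p=pix2pt(t,*c(253,268),.06)[:2]-PO; print('heel',p@D,p@N)
move_gripper(.85); move_gripper(0.)
wait(.2); s=sense(); print(s['ft_force'],s['position'],s['gripper_width'],s['clock'])
E
```

```text
last -0.038753780432377496 0.01402652171013393
last -0.04191760238514872 -0.020999223073565026
last -0.10094316388702998 -0.01806966348100084
last -0.09736375687713174 0.021568364088648574
heel -0.01254843080646414 -0.005230558370841637
[-0.83942624 -0.95875651  4.53257317] [ 0.48169474 -0.13240676  0.03669994] 0.6961928702081384 10.675
```

```bash
python3 - <<'E'
from h import *
z=.0385
o=down(np.pi+YAW+.02)
servo_line(pw(-.175,0.001,z),rot=o,v=.02); wait(.2)
s=sense(); print('lift',s['ft_force'],s['position'])
x=-.145
print(servo_line(pw(x,.002,z),v=.03,force_limit=9)); 
ref=None;hist=[]
while x<-.085:
    x+=.002
    hit=servo_line(pw(x,.002,z),v=.015,force_limit=8)
    s=sense(); f=s['ft_force'][:2]@D; px=(s['position'][:2]-PO)@D
    hist.append(f); print(round(x,4),round(px,4),np.round(f,2),np.round(s['ft_force'][2],2),hit,round(s['clock'],1))
    base=np.median(hist[:5])
    if len(hist)>5 and base-f>6.5 or hit: break
wait(.3); s=sense(); print(s['ft_force']@np.r_[D,0],s['ft_force'],s['torque'],s['position'],s['clock'])
E
```

```text
lift [ 0.38903083  0.43958646 -6.34063642] [ 0.48283134 -0.13151642  0.03807087]
False
-0.143 -0.1429 -0.03 -6.81 False 12.6
-0.141 -0.1408 -0.32 -6.61 False 12.9
-0.139 -0.1389 0.31 -6.56 False 13.2
-0.137 -0.1368 -0.45 -6.41 False 13.4
-0.135 -0.1348 0.21 -7.52 False 13.7
-0.133 -0.1328 0.83 -6.94 False 14.0
-0.131 -0.1309 0.62 -5.62 False 14.3
-0.129 -0.1288 -0.67 -6.4 False 14.6
-0.127 -0.1268 -0.52 -6.84 False 14.9
-0.125 -0.1248 -0.68 -6.32 False 15.2
-0.123 -0.1228 -0.8 -7.03 False 15.4
-0.121 -0.1209 0.81 -6.92 False 15.7
-0.119 -0.1188 -0.39 -7.6 False 16.0
-0.117 -0.1169 -0.17 -7.07 False 16.3
-0.115 -0.1154 -1.1 -6.83 False 16.6
-0.113 -0.1139 -5.47 -5.13 False 16.9
-0.111 -0.1128 -7.62 -3.85 False 17.1
-6.8363244646651316 [-6.75585276 -1.13537235 -1.74037115] [-0.08168511  1.30752689  0.02370494] [ 0.54502372 -0.12428447  0.03819363] 17.4333
```

```bash
python3 - <<'E'
from h import *
s=sense(); x=-.111
print(servo_line(pw(x,.002,.0345),v=.01,force_limit=5)); s=sense(); print(s['ft_force'],s['position'],s['ft_force'][:2]@D)
move_gripper(1.0); s=sense(); print(s['ft_force'],s['clock'])
p=s['position']; servo_line([*p[:2],.16],v=.1)
s=sense(); print(s['ft_force'],s['clock'])
servo_line(pw(-.20,0,.32),v=.2)
w=snap('wrist','w4.png'); print(sense()['clock'])
E
```

```text
True
[ 0.11951749 -0.49195913  4.61776855] [ 0.5449958  -0.12439211  0.0367132 ] 0.06882851297535761
[ 0.87981458 -0.46227764 -0.11736633] 18.1083
[ 0.11417578  0.22193426 -0.48019182] 19.5167
20.6167
```

View pics/w4.png

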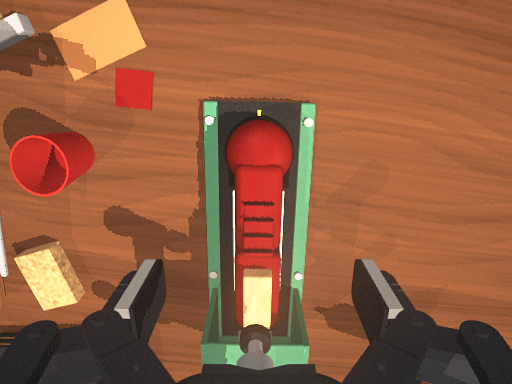

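```bash
python3 - <<'E'
from h import *
x=-.111; z=.0367
servo_line(pw(x,.002,.13),v=.22)
servo_line(pw(x,.002,z),v=.12,force_limit=8)
move_gripper(0.); wait(.1)
s=sense(); b=s['ft_force']; print(b,s['position'],s['clock'])
x0=(s['position'][:2]-PO)@D
for i in range(1,7):
    hit=servo_line(pw(x0+.0015*i,.002,z),v=.015,force_limit=9)
    s=sense(); df=(s['ft_force']-b)[:2]@D; print(i,round((s['position'][:2]-PO)@D-x0,4),round(df,2),round(s['ft_force'][2],1),hit)
    if hit or df<-8.5: break
wait(.25); s=sense(); print(s['ft_force'][:2]@D,s['ft_force'],s['clock'])
move_gripper(1.0)
p=s['position']; servo_line([*p[:2],.14],v=.15); print(sense()['ft_force'],sense()['clock'])
E
```

```text
[-1.64998433  1.55575155  5.27297163] [ 0.54749015 -0.12405116  0.03778047] 23.1
1 -0.0001 0.29 4.4 True
-2.363723245336991 [-2.51863078  1.39358294  5.81357279] 23.5583
[-0.47103771  0.93130059 -0.64343649] 24.775
```

```bash
python3 - <<'E'
from h import *
z=.0375
s=sense(); xy=s['position'][:2]
servo_line([*xy,z],v=.12,force_limit=8)
move_gripper(0.); wait(.3)
s=sense(); b=s['ft_force']; print(b,s['position'],s['clock'])
x0=(s['position'][:2]-PO)@D
for i in range(1,9):
    hit=servo_line(pw(x0+.001*i,.002,z),v=.015,force_limit=14); wait(.05)
    s=sense(); f=s['ft_force'][:2]@D; print(i,round((s['position'][:2]-PO)@D-x0,4),round(f,2),round(s['ft_force'][2],1),hit)
    if f<-10: break
wait(.2); s=sense(); print(s['ft_force'][:2]@D,s['ft_force'],s['clock'])
move_gripper(1.0)
p=s['position']; servo_line([*p[:2],.14],v=.15); print(sense()['ft_force'],sense()['clock'])
E
```

```text
[-0.96178695  0.34211004  5.79574262] [ 0.54733784 -0.12409595  0.03856185] 26.4417
1 -0.0001 -6.83 10.4 False
2 -0.0001 -9.15 14.4 False
3 0.0 -11.4 15.5 False
-12.23774646639256 [-12.45882925   1.53666298  16.22613311] 27.55
[ 0.1825955   0.0529476  -0.08120267] 28.7667
```

```bash
python3 - <<'E'
from h import *
s=sense(); xy=s['position'][:2]
servo_line([*xy,.30],v=.25)
move_gripper(0.)
servo_line(pw(0,0,.295),v=.2)
wait(.2); b=sense()['ft_force'][2]; print(b)
print(servo_line(pw(0,0,.240),v=.04,force_limit=2)); s=sense(); print('touch',s['position'],s['ft_force'][2]-b,s['clock'])
z=min(s['position'][2],.268); 
while z>.231:
    z-=.004
    hit=servo_line(pw(0,0,z),v=.03,force_limit=7)
    s=sense(); f=s['ft_force'][2]-b; print(round(z,4),round(s['position'][2],4),round(f,2),hit)
    if hit or f>9: break
print(s['clock'])
E
```

```text
0.051973122174717216
True
touch [ 0.65699236 -0.11470089  0.26279287] 0.5826914559015667 32.0583
0.2588 0.2584 -0.43 False
0.2548 0.2545 1.4 False
0.2508 0.2505 1.48 False
0.2468 0.2464 0.36 False
0.2428 0.2424 -0.24 False
0.2388 0.2384 0.68 False
0.2348 0.2344 1.04 False
0.2308 0.2304 0.29 False
34.35
```

```bash
python3 - <<'E'
from h import *
s=snap('scene','s5.png'); print(sense()['ft_force'])
im=s['frame'][150:280,180:330]; cv2.imwrite('pics/s5c.png',cv2.resize(im,None,fx=4.5,fy=4.5,interpolation=cv2.INTER_CUBIC)[:,:,::-1])
E
```

```text
[0.58885385 0.7211872  0.47349035]
```

View pics/s5c.png

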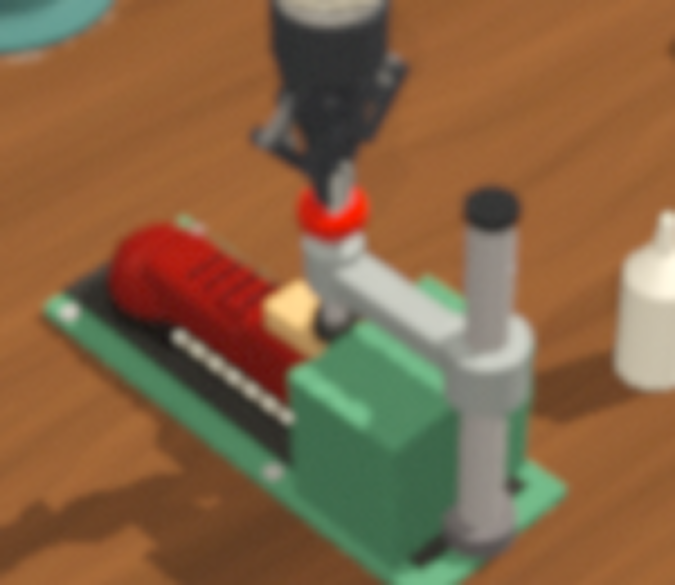

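```bash
python3 - <<'E'
from h import *
b=.05; z=.2308
while z>.2125:
    z-=.0012
    hit=servo_line(pw(0,0,z),v=.02,force_limit=9)
    s=sense(); f=s['ft_force'][2]-b; print(round(z,4),round(s['position'][2],4),round(f,2),hit)
    if hit or f>12.5: break
wait(.3); s=sense(); print(s['position'],s['ft_force'],s['clock'])
E
```

```text
0.2296 0.2295 1.99 False
0.2284 0.2284 2.52 False
0.2272 0.2274 4.2 False
0.226 0.2264 6.35 False
0.2248 0.2255 6.62 False
0.2236 0.2245 7.82 False
0.2224 0.2236 10.03 False
0.2212 0.2226 9.56 False
0.22 0.2216 10.87 False
0.2188 0.2207 12.0 False
0.2176 0.2198 13.16 False
[ 0.65744993 -0.11479251  0.21977106] [-5.77364183  1.95191865 12.75587591] 37.45
```

```bash
python3 - <<'E'
from h import *
servo_line(pw(0,0,.30),v=.08)
servo_line(pw(-.2,.05,.36),v=.2); wait(.3)
s=sense(); print(s['ft_force'],s['clock'])
a=snap('scene','s6.png'); w=snap('wrist','w6.png')
A=cv2.resize(a['frame'][150:280,180:310],(390,390),interpolation=cv2.INTER_CUBIC)
B=cv2.resize(w['frame'][60:384,80:404],(390,390))
cv2.imwrite('pics/c6.png',np.hstack([A,B])[:,:,::-1])
# knob height from scene+known xy
hsv=cv2.cvtColor(a['frame'],cv2.COLOR_RGB2HSV); m=cv2.inRange(hsv,(0,150,100),(6,255,255))
for z in(.216,.220,.224,.228): print(z,proj(a,pw(0,0,z)))
E
```

```text
[-0.07874331  0.00633056  0.30674296] 40.1583
0.216 [253.99509727 198.60538573]
0.22 [253.96571224 197.61335539]
0.224 [253.93622368 196.61753329]
0.228 [253.90663119 195.61790196]
```

View pics/c6.png

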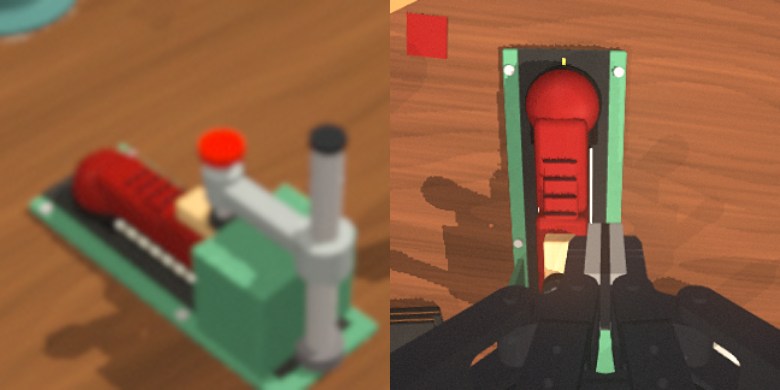

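```bash
python3 -c "
from bench import *
print(finish_job(), sense()['clock'])"
```

```text
the job is handed in; nothing more can be done
the job is handed in; nothing more can be done
```

I put the shoe on the press bed, pushed its heel into the hidden buffer, pressed the pad onto the last and handed the job in at about 40 s. `finish_job` gives no verdict, so I don't know the result.

- **Seating:** I carried the shoe in under 1 mm off the bed. The buffer pushed back with about 7 N, with the tool 2.6 mm past first contact. I then lowered the shoe flat and let go.
- **Clamping:** The pad met the last with the knob at about 0.228 m, as the given sizes predict. I pushed 8–9 mm further, to 12.8 N on the tool. That puts about 9–10 N on the pad.
- **Last pictures:** After release the knob stayed at about 0.22 m, with the pad on the last. The shoe looked straight on the centre line, and the robot was clear of everything. I never went near the glue bottle or tin, but did not measure them again.

**Not confirmed or not matching:**
- **Heel after release:** I tried twice to check the seating by gripping the shoe again and pushing. Neither told me anything: noise stopped the first, and in the second I was pressing down too hard for the shoe to slide. That the heel is still against the buffer rests on the first push.
- **Ram friction:** It read about 0–2 N at each stop, not the stated 4 N. The pad load from the force reading is therefore uncertain by 2–3 N; the spring travel gives about 10 N.
- **Shoe position before the grasp:** The top and wrist cameras disagreed by about 7 mm. I aimed between them, closer to the wrist camera, and the grasp held.

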